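# Clear the finds hatch and hold it open with its lever

## Robot

A 6-joint arm with a two-finger parallel gripper is mounted at the origin on the work surface. World frame = base frame: x ahead of the robot, y to its left, z up, the work surface at z = 0. Lengths are in m, angles in rad, forces in N, time in s.
With the tool pointing down it reaches from about 0.325 to 0.875 m from the base axis. Payload 4.4 kg.
Tool frame: the origin (TCP) lies midway between the tips of the shut fingers; the grasp point (between the pads) lies 19 mm behind it; z points along the fingers, y is the line along which they close (so a half turn about z gives the same grasp; the last joint's range is limited). The gripper opens to 85 mm and grips with 20 to 120 N. Pads are 22 mm wide; open, the fingers measure 114 mm over their backs; the gripper's body (76 mm by 85 mm) begins 54 mm behind the grasp point. The pads swing forward as they close: fully open they stand 13 mm farther back than shut.
Start: joints at [-1.395, 0.207, 1.542, -0, 1.393, -0.15], TCP at [0.184, -0.545, 0.231] pointing down, gripper open.
Joint ranges: [-2.73, 2.73], [-0.86, 2.22], [0.23, 2.46], [-1.11, 4.25], [0.08, 2.63], [-2.82, 2.82]. Speed limits (rad/s): [2.79, 2.79, 3.14, 3.14, 3.14, 3.14].

## Interface

Orientations are given as [roll, pitch, yaw] about the fixed x, y, z axes, in that order (R = Rz(yaw) Ry(pitch) Rx(roll)).
In Python, from rig import manip gives the robot as it stands.
- The arm moves only by the tool jog_arm, never from a script. Its argument "series" is a list of rows, each a list of 2 entries, a list of its own where there are three numbers: the shift along the world's x, y, z in units of 30 mm (1.0 is 30 mm), then the turn, a rotation vector about the world's x, y, z in units of 5 degrees (1.0 is 5 degrees). In form: [[[x, y, z], [wx, wy, wz]], ...]. A call has 1 to 20 rows; each row is the pose to reach, as a shift and turn from the pose commanded when the call began; what a row does not reach only later rows make up. A row lasts 1/8 s, in which the tool goes at most 62.5 mm and 10.7 degrees, less where a joint would pass 70% of its speed; a pose out of reach is approached as far as the arm can. A call with a gripper value outside its range is refused whole. "claw" is the finger opening in mm, from 0 to 85.4, set as the call begins (left out, the last holds). The fingers move at their own pace and stop on an object; the grip force is fixed at half the most. Time passes only in rows, so rows that repeat a pose let the fingers close. It gives the time, the measured TCP pose, the force, the opening and the grip force at its end, in the units of the state.
- manip.observe(): the state, without advancing time (a new reading comes with each control period).
- manip.grab_frame(name): name is "scene" or "side" or "wrist"; returns the picture (400x640x3 uint8, blue, green, red); there is no depth.
- manip.get_calibration(name): a dict with "intrinsics" (3x3 intrinsics, pixels), "k1" (the pictures are not rectified: a ray, as slopes to the right and down, at radius r is drawn at 1 + k1 r^2 times it, then the intrinsics apply), "camera_from_world" (4x4, takes a point from world to camera coordinates); the wrist camera has in their place "mount" (4x4, takes a point from camera to tool coordinates, whose origin is the TCP and whose axes are the flange's). Camera axes: x right, y down, z forward; pixel columns grow to the right and rows downward; lengths in m; the calibration is good to about 2 mm. A picture is of the moment at which its call begins: read the wrist's pose just before it. get_calibration takes no time and is no camera call.
- manip.job_done(): hands the job in; it is judged then, once.
Trained networks look in the newest picture that a camera, given by its name, has taken for a name from the list of things; names that differ only in an ending like _2 or _b are one class to them, and where a whole thing is asked for, a point or a joint stands for the part that bears it (a point fixed in the world has none). Each returns a list of dicts, best first, with "p" (0 to 1); they miss things now and then, are a little off and sometimes report something else, mostly with a low value. They report only what shows in the picture. A call takes as long as a camera call. They do not tell look-alikes from the thing itself.
- manip.spot_in(camera, name): "position" ([x, y, z] in m, in world coordinates, good to about 4 mm: the middle of the surface that is visible of it).
- manip.pinpoint(camera, name): "position" ([x, y, z] in m, in world coordinates, good to about 4 mm: a listed point, or the origin of a listed thing).
The state is a dict: "time": time; "joints": joint angles; "joint_vel": joint speeds; "effort": joint torques, N m; "position": TCP position; "tcp_rot": TCP orientation; "force": force on the tool from outside, world axes, zero at the start; "torque": the same for the moment, N m; "finger_gap": finger opening in m; "finger_force": force on a finger pad.
Only numpy, scipy, OpenCV 4.12 (cv2) and the standard library are available. Lean on these libraries where they do the work, as an engineer would, in place of code of your own. Each camera call takes 0.05 s, during which the arm holds its last target. There are 200 camera calls.

## Task

A freshly glued pot base has been left on the heavy steel flap of the blue finds box: push it gently across, without picking it up, until it stands wholly on the grey felt ledge next to the flap. Then press the red pad on the long end of the lever down to the rubber stop, so that the short end raises the flap, and finish while still holding it down there. Leave the canister, tape roll, sherd and calliper around it where they are.

Things in the scene. Friction and masses are not known exactly. Their poses are not given: they have to be found in the camera images.
- hatch: The fixed unit: blue finds box with steel flap, felt ledge (on its +x side) and lever (towards -y). Origin on the table under the middle of the box, z up, turns only about z. Box 190 (x) x 160 (y) mm, walls 90 mm high. Base rail towards -y: 60 mm wide, 6 mm thick, with a black rubber stop 25 mm high at y -420.
- ledge (a point): Centre of the grey felt top of the ledge, at hatch x 143, y 0, z 105 mm; axes as the hatch. The felt top covers hatch x 88 to 198, y -80 to 80 mm, 1.5 mm below the flap's top, with a 3 mm gap between ledge and flap.
- flap_edge (a point): Middle of the top front edge of the flap (a yellow stripe runs along it). The flap is a 170 x 200 x 16 mm steel plate of 3 to 5 kg; shut, it covers hatch x -85 to 85, y -120 to 80, its top at z 106.5 mm. Hinged along hatch y 80, z 90.5 mm.
- flap (a joint): Opening angle of the flap, rad: 0 shut, growing as its front edge rises; about 0.24 when the lever is fully down. It falls shut by its weight.
- pad (a point): Centre of the top face of the red pad (50 x 50 mm) on the lever's long arm, 250 mm from the pivot. At rest about 177 mm above the table at hatch y -416; on the stop about 38 mm above the table at hatch y -423. It turns by 0.56 rad from rest to the stop. Pressing takes 4 to 9 N; the lever comes back up when let go.
- pot_base: Broken terracotta pot base: a disc 72 mm across and 14 mm thick with stumps of wall standing on part of its rim, up to 36 mm high in all, 0.1 to 0.25 kg. Origin at the centre of its underside, z up. Stands on the flap at the start.
- canister: Bystander: blue film canister, 32 mm across, 45 mm high; origin under its centre.
- tape: Bystander: roll of yellow tape lying flat, 70 mm across, 22 mm high; origin under its centre.
- sherd_a: Bystander: pottery sherd, about 60 x 45 x 14 mm; origin under its centre.
- calliper: Bystander: steel calliper lying flat, 200 mm long, 7 mm high; origin under its middle, along its y axis.
- lever (a joint): Turn of the lever from rest, rad: 0 with the long end up, growing as it is pressed, 0.56 on the stop. Steel bar 22 mm wide, 8 mm thick in the hatch's plane x = 0; pivot at hatch y -180, z 95 mm between two cheeks 106 mm high. The long arm runs to -y, at rest sloping up by 0.30 rad; short arm 82 mm, its brass roller under the flap.
Not all that is in view belongs to the job. Of the things shaped like the pot_base, the terracotta one is meant.

How it is judged:
On the way, in this order (a step that is already met when the one before it is completed fails the run):
1. The pot base stands on the felt ledge, the flap still shut (x of pot_base in the frame of hatch between 0.119 and 0.175 m and y of pot_base in the frame of hatch between -0.06 and 0.06 m and z of pot_base in the frame of hatch between 0.098 and 0.112 m and angle between pot_base's own z axis and vertical below 0.15 rad and value of joint flap below 0.04 rad and linear speed of pot_base below 0.02 m/s), for 0.3 s.
2. The lever is pressed down by the fingers and the flap is up (value of joint lever above 0.5 rad and value of joint flap above 0.2 rad and contact force between the fingers and lever above 1 N), for 0.3 s.
At the end, for the whole second after the job is handed in: The pot base is at rest and upright on the felt ledge (hatch x 119 to 175 mm, y within 60 mm of the middle); the fingers press the lever with over 1 N, it is turned over 0.50 rad (pad within about 15 mm of the stop), and the flap is open over 0.20 rad and still (all of step 2 and x of pot_base in the frame of hatch between 0.119 and 0.175 m and y of pot_base in the frame of hatch between -0.06 and 0.06 m and z of pot_base in the frame of hatch between 0.098 and 0.112 m and angle between pot_base's own z axis and vertical below 0.15 rad and linear speed of pot_base below 0.02 m/s and velocity of joint flap between -0.1 and 0.1 rad/s); the arm keeps its last pose, push and grip.
It fails at once if The pot base is lifted, tipped or dropped (height (world z) of pot_base above 0.122 m or height (world z) of pot_base below 0.09 m or angle between pot_base's own z axis and vertical above 0.3 rad).
It fails at once if The pot base is shoved fast (over 0.4 m/s) (linear speed of pot_base above 0.4 m/s).
It fails at once if The flap is raised while the pot base is not on the ledge (value of joint flap above 0.06 rad and x of pot_base in the frame of hatch below 0.115 m).
It fails at once if The flap is raised by anything but the lever (value of joint flap above 0.06 rad and value of joint lever below 0.06 rad).
It fails at once if The canister, tape, sherd or calliper is moved more than 20 mm (distance of any of canister, tape, sherd_a, calliper from where it was at the start of the episode above 0.02 m).
It also fails if it takes over 48 s, if anything falls off the work surface, if the arm or the gripper's body presses on something with over 40 N, if the wrist force passes 120 N, or if a joint passes its speed limit or range.

## Working session

There is one attempt and no reset: what is moved stays moved. The work goes in short steps, Python scripts to look and compute and a tool call to move; the robot and the scene stay as the last step left them, time stands still between calls to the robot, and variables do not carry over. Pictures are saved under pics/ and viewed, at most 10 in all, crops included, and the job is handed in when it is done.

Besides the shell and the picture viewer there is one more tool, called after ">>>" by a JSON object that holds its "name" and its "arguments", one argument or row to a line. jog_arm: Moves the arm, as the interface text tells. Its arguments: {"type":"object","properties":{"series":{"type":"array","items":{"type":"array"}},"claw":{"type":"number"}},"required":["series"]}

```bash
mkdir -p pics; cat > h.py <<'E'
from rig import manip
import numpy as np, cv2
np.set_printoptions(precision=4,suppress=True)
def look(names,cams=("scene","side")):
    for c in cams:
        for n in names:
            print(c,n,[(np.round(d["position"],4).tolist(),round(d["p"],2)) for d in manip.pinpoint(c,n)[:4]])
def snap(c,f):
    im=manip.grab_frame(c); cv2.imwrite(f"pics/{f}.png",im); return im
E
python3 - <<'E'
from h import *
a=snap("scene","a");b=snap("side","b")
look(["hatch","ledge","flap_edge","pad","pot_base"])
look(["canister","tape","sherd_a","calliper"])
print(manip.observe())
E
```

```text
scene hatch [([0.5327, 0.2008, 0.0026], 0.59)]
scene ledge [([0.6736, 0.1888, 0.1056], 0.69)]
scene flap_edge []
scene pad [([0.4995, -0.214, 0.1763], 0.85)]
scene pot_base [([0.526, 0.1602, 0.1016], 0.94), ([0.3602, 0.2009, 0.0033], 0.88), ([0.5839, 0.3759, -0.0003], 0.65)]
side hatch [([0.5282, 0.2021, -0.0017], 0.59)]
side ledge [([0.6721, 0.1896, 0.1057], 0.63)]
side flap_edge [([0.518, 0.0795, 0.1071], 0.95)]
side pad [([0.4965, -0.2161, 0.1758], 0.85)]
side pot_base [([0.3633, 0.2015, -0.0017], 0.96), ([0.3324, 0.0993, -0.0004], 0.63), ([0.5266, 0.1618, 0.106], 0.61)]
scene canister [([0.6194, 0.0065, -0.0004], 0.48)]
scene tape [([0.6221, 0.0043, -0.0008], 0.26)]
scene sherd_a [([0.5971, -0.1129, 0.0014], 0.58)]
scene calliper [([0.4356, -0.0548, 0.0003], 0.66)]
side canister [([0.6163, 0.0053, -0.0005], 0.63)]
side tape [([0.5865, -0.2437, -0.0013], 0.77)]
side sherd_a [([0.5984, -0.1143, -0.0002], 0.61)]
side calliper [([0.4305, -0.055, -0.0027], 0.91)]
{'time': 1.0, 'joints': array([-1.3955,  0.2066,  1.5415, -0.    ,  1.3935, -0.1505]), 'joint_vel': array([-0.0002, -0.0001,  0.0001,  0.0009,  0.0006,  0.0001]), 'effort': array([  0.0001, -38.3061, -29.1974,  -0.0004,   0.0008,   0.    ]), 'position': array([ 0.184 , -0.5448,  0.2313]), 'tcp_rot': array([3.1416, 0.    , 0.3258]), 'force': array([ 0.4699, -0.3269,  1.1248]), 'torque': array([ 0.0087,  0.0165, -0.0058]), 'finger_force': 0.0, 'finger_gap': 0.08518313956563205}
```

View pics/a.png

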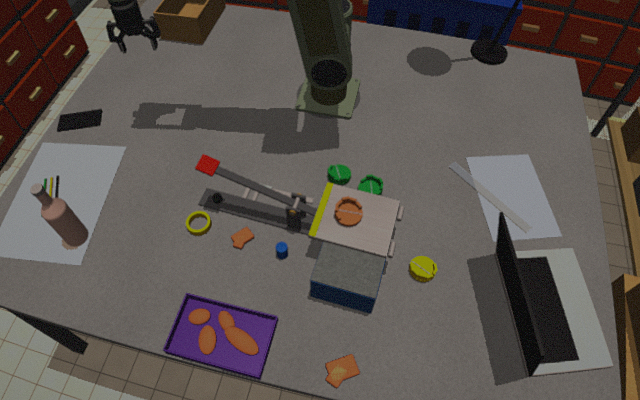

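View pics/b.png

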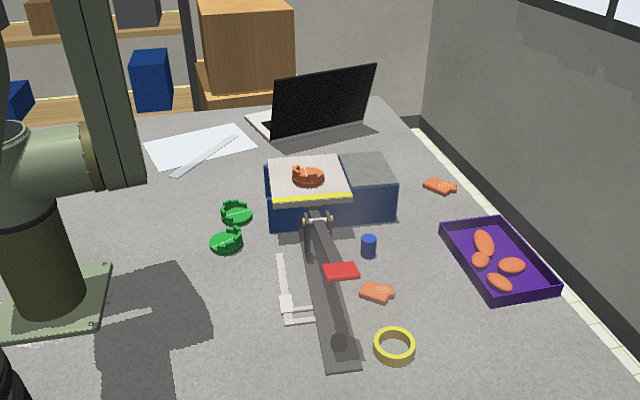

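The terracotta base on the flap (scene 349,212) is the target. The green look-alikes are on the table at scene (339,173) and (371,186), and the lever pad is at (208,165). The hatch yaw comes out near -0.08 rad. I'll move above the flap for a closer wrist view.

>>> {"name": "jog_arm", "arguments": {
  "series": [
    [[2,2,1],[0,0,-1]],
    [[4,4,2],[0,0,-2]],
    [[6,6,3],[0,0,-3]],
    [[8,8,3.3],[0,0,-4]],
    [[8.5,10,3.3],[0,0,-4.65]],
    [[8.5,12,3.3],[0,0,-4.65]],
    [[8.5,14,3.3],[0,0,-4.65]],
    [[8.5,16,3.3],[0,0,-4.65]],
    [[8.5,18,3.3],[0,0,-4.65]],
    [[8.5,19.5,3.3],[0,0,-4.65]],
    [[8.5,21,3.3],[0,0,-4.65]],
    [[8.5,22,3.3],[0,0,-4.65]],
    [[8.5,22,3.3],[0,0,-4.65]],
    [[8.5,22,3.3],[0,0,-4.65]],
    [[8.5,22,3.3],[0,0,-4.65]],
    [[8.5,22,3.3],[0,0,-4.65]]
  ],
  "claw": 30
}}

```text
time: 3.0
position: [0.4393, 0.1137, 0.3303]
tcp_rot: [3.141, 0.0, -0.083]
force: [0.4, -0.4, 0.4]
finger_gap: 0.0296
finger_force: 0.0
```

```bash
python3 - <<'E'
from h import *
print(manip.observe()["position"],manip.observe()["tcp_rot"])
snap("wrist","c")
look(["hatch","ledge","flap_edge","pad","pot_base"],["wrist"])
E
```

```text
[0.4393 0.1137 0.3303] [ 3.1413  0.     -0.0829]
wrist hatch []
wrist ledge []
wrist flap_edge [([0.5245, 0.0814, 0.1091], 0.67)]
wrist pad []
wrist pot_base [([0.5872, 0.3763, 0.0013], 0.91), ([0.3309, 0.1004, 0.0017], 0.71), ([0.5265, 0.1617, 0.1067], 0.6), ([0.3631, 0.2006, 0.001], 0.58)]
```

View pics/c.png

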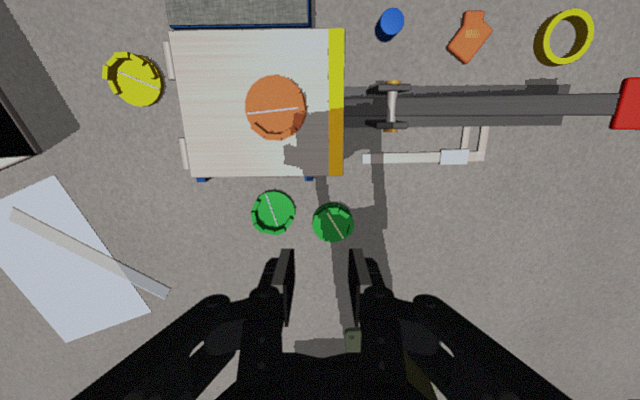

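The wrist view shows the flap with corners near (344,29), (344,175), (169,30) and (191,176), and the pot base at (275,107). The felt starts above the flap. I'll check the yaw from these corners.

```bash
cat >> h.py <<'E'
from scipy.spatial.transform import Rotation as Ro
def wray(px,z):
    c=manip.get_calibration("wrist");o=manip.observe();K=np.array(c["intrinsics"])
    T=np.eye(4);T[:3,:3]=Ro.from_euler("xyz",o["tcp_rot"]).as_matrix();T[:3,3]=o["position"]
    M=T@np.array(c["mount"]);D=np.array([c["k1"],0,0,0.])
    p=cv2.undistortPoints(np.float64(px).reshape(-1,1,2),K,D)[:,0]
    d=np.c_[p,np.ones(len(p))]@M[:3,:3].T
    return M[:3,3]+d*((z-M[2,3])/d[:,2:])
E
python3 - <<'E'
from h import *
p=wray([(344,29),(344,175),(169,30),(191,176)],.1065);print(p)
print("yaw",np.arctan2(*(p[0]-p[1])[[1,0]]),np.arctan2(*(p[0]-p[2])[[0,1]])," ")
print("pad",wray([(634,104)],.177),"ledge corners",wray([(170,25),(311,25)],.105))
print("pot",wray([(275,107)],.12))
E
```

```text
[[0.6034 0.0753 0.1065]
 [0.437  0.0845 0.1065]
 [0.6183 0.2708 0.1065]
 [0.4517 0.2836 0.1065]]
yaw -0.05506826353570146 -3.0652662624406113  
pad [[ 0.5013 -0.1977  0.177 ]] ledge corners [[0.6235 0.2692 0.105 ]
 [0.6106 0.1118 0.105 ]]
pot [[0.5273 0.161  0.12  ]]
```

>>> {"name": "jog_arm", "arguments": {
  "series": [
    [[0.5,1,-1],[0,0,0]],
    [[0.9,1.73,-2],[0,0,0]],
    [[0.9,1.73,-3],[0,0,0]],
    [[0.9,1.73,-4],[0,0,0]],
    [[0.9,1.73,-5],[0,0,0]],
    [[0.9,1.73,-6],[0,0,0]],
    [[0.9,1.73,-6.6],[0,0,0]],
    [[0.9,1.73,-7],[0,0,0]],
    [[0.9,1.73,-7.3],[0,0,0]],
    [[0.9,1.73,-7.3],[0,0,0]],
    [[0.9,1.73,-7.3],[0,0,0]]
  ]
}}

```text
time: 4.68
position: [0.4667, 0.1673, 0.112]
tcp_rot: [-3.141, -0.001, -0.08]
force: [0.0, 0.7, 0.7]
finger_gap: 0.0307
finger_force: 0.0
```

```bash
python3 - <<'E'
from h import *
s=snap("side","d"); a=manip.grab_frame("scene")
im=np.hstack([cv2.resize(s[120:240,230:410],(400,267)),cv2.resize(a[150:320,280:420],(324,393))[:267]])
cv2.imwrite("pics/d2.png",im)
look(["pot_base","hatch"],["side","scene"])
E
```

```text
side pot_base [([0.3302, 0.0996, -0.0006], 0.81), ([0.3627, 0.2009, 0.0001], 0.8), ([0.5287, 0.1608, 0.107], 0.55)]
side hatch []
scene pot_base [([0.5814, 0.3763, 0.0032], 0.98), ([0.5243, 0.1616, 0.1034], 0.97), ([0.3594, 0.1988, -0.0001], 0.5), ([0.3346, 0.1034, -0.0022], 0.48)]
scene hatch [([0.5291, 0.2007, 0.0015], 0.73)]
```

View pics/d2.png

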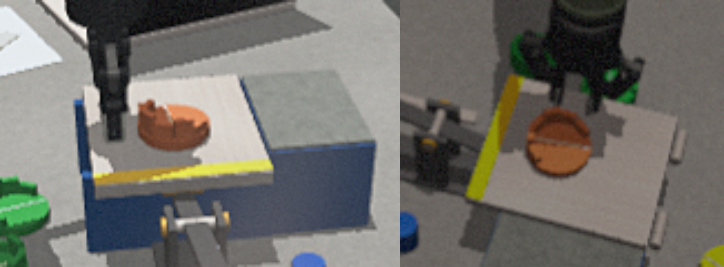

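>>> {"name": "jog_arm", "arguments": {
  "series": [
    [[0,-0.03,-0.07],[0,0,0]],
    [[0.2,-0.06,-0.07],[0,0,0]],
    [[0.35,-0.08,-0.07],[0,0,0]],
    [[0.5,-0.09,-0.07],[0,0,0]],
    [[0.65,-0.1,-0.07],[0,0,0]],
    [[0.8,-0.11,-0.07],[0,0,0]],
    [[1,-0.13,-0.07],[0,0,0]],
    [[1.2,-0.14,-0.07],[0,0,0]],
    [[1.4,-0.16,-0.07],[0,0,0]],
    [[1.6,-0.17,-0.07],[0,0,0]],
    [[1.8,-0.19,-0.07],[0,0,0]],
    [[2,-0.2,-0.07],[0,0,0]],
    [[2.2,-0.22,-0.07],[0,0,0]],
    [[2.4,-0.23,-0.07],[0,0,0]],
    [[2.6,-0.25,-0.07],[0,0,0]],
    [[2.8,-0.26,-0.07],[0,0,0]],
    [[3,-0.28,-0.07],[0,0,0]],
    [[3,-0.28,-0.07],[0,0,0]]
  ]
}}

```text
time: 7.22
position: [0.5568, 0.1587, 0.1093]
tcp_rot: [-3.141, -0.001, -0.08]
force: [-0.2, -0.7, 0.3]
finger_gap: 0.03
finger_force: 0.0
```

```bash
python3 - <<'E'
from h import *
s=snap("side","e"); a=manip.grab_frame("scene")
im=np.hstack([cv2.resize(s[120:240,230:410],(400,267)),cv2.resize(a[150:320,280:420],(324,393))[:267]])
cv2.imwrite("pics/e2.png",im)
look(["pot_base","ledge"],["side","scene"])
E
```

```text
side pot_base [([0.3623, 0.2006, -0.0031], 0.93), ([0.3313, 0.0999, -0.0013], 0.9), ([0.5993, 0.1547, 0.1059], 0.64), ([0.5274, 0.1996, -0.0005], 0.62)]
side ledge [([0.6764, 0.1896, 0.1073], 0.59), ([0.5277, 0.1989, 0.0001], 0.29)]
scene pot_base [([0.5828, 0.375, 0.0023], 0.97), ([0.3367, 0.1026, -0.0], 0.67), ([0.598, 0.1556, 0.1041], 0.65), ([0.3612, 0.2022, 0.0019], 0.52)]
scene ledge [([0.6698, 0.1928, 0.1063], 0.93)]
```

View pics/e2.png

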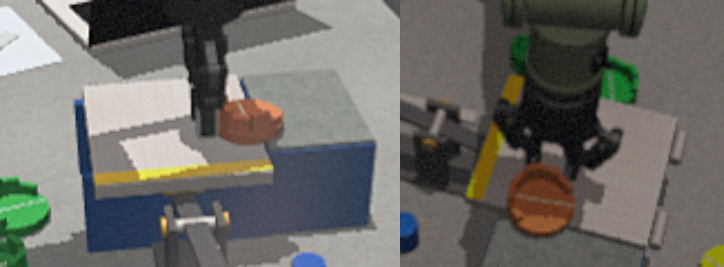

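The pot base moves in step with the fingers, with its centre 42 mm ahead of the TCP, and is half across the gap. It needs about 75 mm more.

>>> {"name": "jog_arm", "arguments": {
  "series": [
    [[0.15,-0.01,0],[0,0,0]],
    [[0.3,-0.02,0],[0,0,0]],
    [[0.45,-0.03,0],[0,0,0]],
    [[0.6,-0.05,0],[0,0,0]],
    [[0.75,-0.06,0],[0,0,0]],
    [[0.9,-0.07,0],[0,0,0]],
    [[1.05,-0.08,0],[0,0,0]],
    [[1.2,-0.09,0],[0,0,0]],
    [[1.35,-0.1,0],[0,0,0]],
    [[1.5,-0.11,0],[0,0,0]],
    [[1.65,-0.12,0],[0,0,0]],
    [[1.8,-0.14,0],[0,0,0]],
    [[1.95,-0.15,0],[0,0,0]],
    [[2.1,-0.16,0],[0,0,0]],
    [[2.2,-0.17,0],[0,0,0]],
    [[2.3,-0.18,0],[0,0,0]],
    [[2.4,-0.19,0],[0,0,0]],
    [[2.5,-0.19,0],[0,0,0]],
    [[2.5,-0.19,0],[0,0,0]],
    [[2.3,-0.18,0],[0,0,0]]
  ]
}}

```text
time: 10.02
position: [0.6254, 0.1533, 0.1094]
tcp_rot: [-3.141, -0.001, -0.08]
force: [0.2, 1.1, 0.0]
finger_gap: 0.0301
finger_force: 0.0
```

```bash
python3 - <<'E'
from h import *
s=snap("side","f"); a=manip.grab_frame("scene")
im=np.hstack([cv2.resize(s[120:240,230:410],(400,267)),cv2.resize(a[190:310,280:420],(324,267))])
cv2.imwrite("pics/f2.png",im)
look(["pot_base","ledge"],["side","scene"])
E
```

```text
side pot_base [([0.6753, 0.1471, 0.1047], 0.86), ([0.362, 0.2013, -0.0028], 0.66), ([0.3323, 0.0988, -0.0009], 0.58)]
side ledge [([0.675, 0.1899, 0.1054], 0.64), ([0.5185, 0.0778, 0.1051], 0.45)]
scene pot_base [([0.6727, 0.1516, 0.1016], 0.77), ([0.3584, 0.2001, -0.0008], 0.67), ([0.5985, -0.1121, 0.0001], 0.3)]
scene ledge [([0.6755, 0.1883, 0.1071], 0.66)]
```

View pics/f2.png

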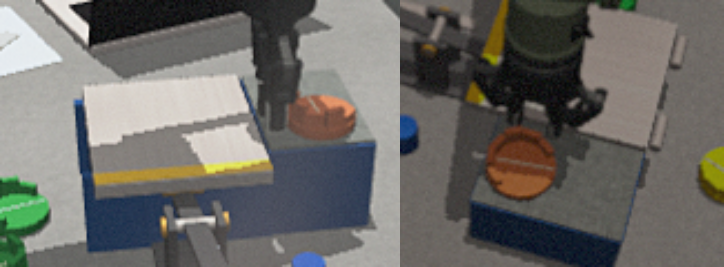

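The pot base is wholly on the felt at about hatch (147, -40) mm. I'll back off, rise, close the fingers and go over the pad.

>>> {"name": "jog_arm", "arguments": {
  "series": [
    [[-0.5,0.04,0],[0,0,0]],
    [[-1,0.08,0.5],[0,0,0]],
    [[-1,0.08,2],[0,0,0]],
    [[-1,0.08,3.5],[0,0,0]],
    [[-1,0,5],[0,0,0]],
    [[-1.5,-2,5],[0,0,0]],
    [[-2,-4,5],[0,0,0]],
    [[-3,-6,5],[0,0,0]],
    [[-3.5,-8,5],[0,0,0]],
    [[-4,-10,5],[0,0,0]],
    [[-4.25,-11.5,4.8],[0,0,0]],
    [[-4.25,-12.3,4],[0,0,0]],
    [[-4.25,-12.3,3.5],[0,0,0]],
    [[-4.25,-12.3,3.5],[0,0,0]],
    [[-4.25,-12.3,3.5],[0,0,0]]
  ],
  "claw": 0
}}

```text
time: 12.2
position: [0.4981, -0.2147, 0.2148]
tcp_rot: [3.141, -0.001, -0.078]
force: [0.9, 0.0, -0.6]
finger_gap: 0.0002
finger_force: 0.0
```

```bash
python3 - <<'E'
from h import *
print(manip.observe()["position"])
s=snap("side","g"); a=manip.grab_frame("scene")
im=np.hstack([cv2.resize(s[120:380,230:450],(338,400)),cv2.resize(a[60:320,140:420],(431,400))])
cv2.imwrite("pics/g2.png",im)
look(["pot_base","pad"],["side","scene"])
E
```

```text
[ 0.4981 -0.2147  0.2148]
side pot_base [([0.6756, 0.1492, 0.1096], 0.67), ([0.3326, 0.0975, 0.0006], 0.62), ([0.3637, 0.2003, -0.002], 0.59)]
side pad []
scene pot_base [([0.5808, 0.3743, 0.0005], 0.93), ([0.6762, 0.1523, 0.1017], 0.88), ([0.3625, 0.1992, 0.0015], 0.68), ([0.3359, 0.1048, -0.0024], 0.67)]
scene pad [([0.4992, -0.2159, 0.1756], 0.56)]
```

View pics/g2.png

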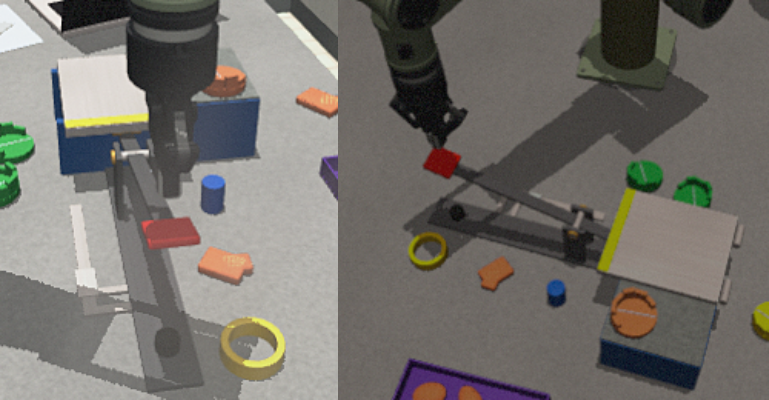

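>>> {"name": "jog_arm", "arguments": {
  "series": [
    [[0,0,-0.5],[0,0,0]],
    [[0,0,-0.8],[0,0,0]],
    [[0,0,-1],[0,0,0]],
    [[0,0,-1.2],[0,0,0]],
    [[0,-0.05,-1.4],[0,0,0]],
    [[0,-0.1,-1.6],[0,0,0]],
    [[0,-0.15,-1.85],[0,0,0]],
    [[0,-0.2,-2.1],[0,0,0]],
    [[0,-0.25,-2.35],[0,0,0]],
    [[0,-0.3,-2.6],[0,0,0]],
    [[-0.02,-0.35,-2.85],[0,0,0]],
    [[-0.03,-0.4,-3.1],[0,0,0]],
    [[-0.03,-0.4,-3.35],[0,0,0]],
    [[-0.03,-0.4,-3.6],[0,0,0]],
    [[-0.03,-0.4,-3.85],[0,0,0]],
    [[-0.03,-0.4,-4.1],[0,0,0]],
    [[-0.03,-0.35,-4.35],[0,0,0]],
    [[-0.03,-0.3,-4.6],[0,0,0]],
    [[-0.03,-0.3,-4.8],[0,0,0]],
    [[-0.03,-0.3,-5],[0,0,0]]
  ]
}}

```text
time: 15.0
position: [0.4977, -0.2264, 0.0654]
tcp_rot: [3.139, -0.003, -0.08]
force: [-0.7, -0.1, 5.5]
finger_gap: -0.0003
finger_force: 3.0
```

>>> {"name": "jog_arm", "arguments": {
  "series": [
    [[0,0.03,-0.15],[0,0,0]],
    [[0,0.05,-0.3],[0,0,0]],
    [[0,0.05,-0.4],[0,0,0]],
    [[0,0.05,-0.5],[0,0,0]],
    [[0,0.05,-0.55],[0,0,0]],
    [[0,0.05,-0.55],[0,0,0]]
  ]
}}

```text
time: 15.75
position: [0.4979, -0.2239, 0.0487]
tcp_rot: [3.141, -0.003, -0.08]
force: [0.4, 0.2, 4.9]
finger_gap: 0.0
finger_force: 2.4
```

Force is 5 N, as expected for the lever. I'll go on to the stop.

>>> {"name": "jog_arm", "arguments": {
  "series": [
    [[0,0,-0.07],[0,0,0]],
    [[0,0,-0.14],[0,0,0]],
    [[0,0,-0.2],[0,0,0]],
    [[0,0,-0.2],[0,0,0]]
  ]
}}

```text
time: 16.25
position: [0.4979, -0.2234, 0.0426]
tcp_rot: [3.141, -0.003, -0.08]
force: [0.4, 1.6, 5.8]
finger_gap: 0.0
finger_force: 2.4
```

>>> {"name": "jog_arm", "arguments": {
  "series": [
    [[0,0,-0.04],[0,0,0]],
    [[0,0,-0.08],[0,0,0]],
    [[0,0,-0.1],[0,0,0]],
    [[0,0,-0.1],[0,0,0]],
    [[0,0,-0.1],[0,0,0]]
  ]
}}

```text
time: 16.88
position: [0.498, -0.2231, 0.04]
tcp_rot: [-3.141, -0.003, -0.08]
force: [-0.0, 3.2, 7.7]
finger_gap: 0.0002
finger_force: 3.2
```

```bash
python3 - <<'E'
from h import *
print(manip.observe()["position"],manip.observe()["force"])
s=snap("side","i"); a=manip.grab_frame("scene")
im=np.hstack([cv2.resize(s[120:380,230:450],(338,400)),cv2.resize(a[60:320,140:420],(431,400))])
cv2.imwrite("pics/i2.png",im)
look(["pot_base","pad","flap_edge"],["side","scene"])
E
```

```text
[ 0.498  -0.2231  0.04  ] [-0.0445  3.174   7.7369]
side pot_base [([0.3326, 0.0991, -0.002], 0.97), ([0.3639, 0.2013, -0.0016], 0.83), ([0.6743, 0.1466, 0.105], 0.69)]
side pad [([0.4976, -0.2244, 0.0399], 0.63), ([0.432, -0.0561, -0.0008], 0.34)]
side flap_edge []
scene pot_base [([0.5811, 0.377, 0.0031], 0.96), ([0.6719, 0.1526, 0.1015], 0.91), ([0.355, 0.1978, 0.0004], 0.67), ([0.335, 0.1034, 0.0003], 0.5)]
scene pad []
scene flap_edge []
```

View pics/i2.png

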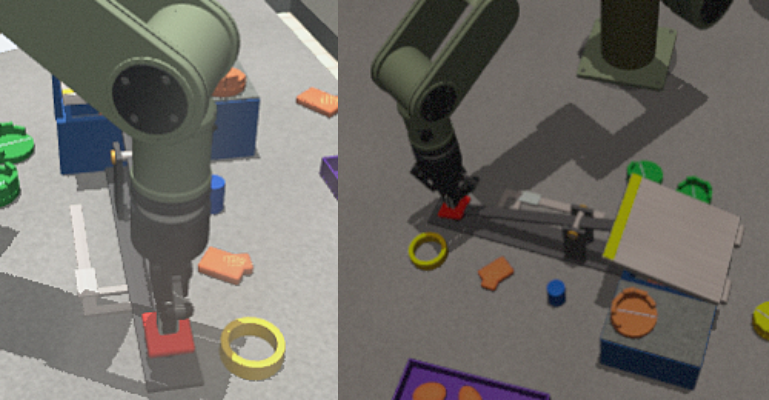

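The flap is up, the pad is at about 40 mm, the pot base stays on the felt and the bystanders have not moved. A final nudge, then a short hold.

>>> {"name": "jog_arm", "arguments": {
  "series": [
    [[0,0.02,-0.04],[0,0,0]],
    [[0,0.03,-0.08],[0,0,0]],
    [[0,0.03,-0.08],[0,0,0]],
    [[0,0.03,-0.08],[0,0,0]],
    [[0,0.03,-0.08],[0,0,0]],
    [[0,0.03,-0.08],[0,0,0]]
  ]
}}

```text
time: 18.02
position: [0.4982, -0.223, 0.0396]
tcp_rot: [3.141, -0.003, -0.08]
force: [-5.1, 2.8, 19.2]
finger_gap: 0.0001
finger_force: 8.7
```

On the stop, at 19 N.

```bash
python3 -c "
from h import *
print(manip.job_done())"
```

```text
the job is handed in; nothing more can be done
None
```

The pot base stands on the felt ledge, at about hatch x 147, y -40 mm; the lever is held on the rubber stop at about 19 N with the flap up; the bystanders look unmoved; the job is handed in, with no verdict reported back.

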